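Rub down the packing tape on a yam carton

ROBOT

A 6-joint arm with a two-finger parallel gripper is mounted at the origin on the work surface. World frame = base frame: x ahead of the robot, y to its left, z up, the work surface at z = 0. Lengths are in m, angles in rad, forces in N, time in s.
With the tool pointing down it reaches from about 0.325 to 0.775 m from the base axis. Payload 5.5 kg.
Tool frame: the origin (TCP) lies between the finger pads; the fingertips stand 8 mm ahead of it and the grasp point (between the pads) lies 11 mm behind it (tcp_to_tips is the distance from the TCP to the fingertips, in m); z points along the fingers, y is the direction in which the jaws open and shut (so a half turn about z gives the same grasp; the last joint's range is limited). The gripper opens to 88 mm and grips with 3 to 60 N. Pads are 20 mm wide; open, the fingers measure 115 mm over their backs; the gripper's body (75 mm by 178 mm) begins 61 mm behind the grasp point.
Start: joints at [1.168, 0.091, 1.231, -0, 1.82, -0.057], TCP at [0.203, 0.564, 0.231] pointing down, gripper open.
Joint ranges: [-2.87, 2.87], [-0.86, 2.18], [0.17, 2.46], [-1.51, 4.65], [0.06, 2.69], [-2.65, 2.65]. Speed limits (rad/s): [2.57, 2.57, 3.01, 3.14, 3.14, 3.14].

INTERFACE

Orientations are given as a unit quaternion [w, x, y, z].
In Python, from bench import * gives the robot as it stands. Calls block until the motion is done:
- move_to(position, orientation): joint-space move of the TCP to a pose.
- move_l(position, speed=0.15, orientation=None): straight line of the TCP; orientation=None keeps the orientation; speed is the mean speed in m/s.
- movej(angles): joint-space move.
- gripper_open() and close(): open the fingers fully, or close them until they stop; the grip force is fixed at half the most.
- hold(seconds).
- inverse_kinematics(position, orientation): joint angles nearest the present ones, or None.
- state(): the state.
- get_image(name): name is "side" or "top" or "wrist"; returns a dict with "frame" (420x560x3 uint8, blue, green, red), "depth" (420x560 float32, m along the optical axis (not along the pixel's ray), 0 where there is no reading), "camera_matrix" (3x3 intrinsics, pixels), "view" (4x4, takes a point from world to camera coordinates). Camera axes: x right, y up, looking along -z (the intrinsics and any distortion apply to the point x, -y, -z); pixel columns grow to the right and rows downward; lengths in m; the calibration is good to about 2 mm. A picture is of the moment at which its call begins.
A pose or a line that the arm cannot do raises IKError and nothing moves.
- job_done(): hands the job in, once; it reports no verdict.
The state is a dict: "time": time; "joint_pos": joint angles; "dq": joint speeds; "joint_torque": joint torques, N m; "ee_pos": TCP position; "ee_rot": TCP orientation; "ft_force": force on the tool from outside, world axes, zero at the start; "moment": the same for the moment, N m; "finger_gap": finger opening in m.
Only numpy, scipy, OpenCV 4.12 (cv2) and the standard library are available. Lean on these libraries where they do the work, as an engineer would, in place of code of your own. Each camera call takes 0.05 s, during which the arm holds its last target.

TASK

The closed carton has just been taped: with the gripper closed, stroke the fingertips lightly along the yellow tape on top of the carton, over the whole length from the carton's left end to its right end (left and right as the robot faces the table), then press the tape's tail flat against the carton's right end wall. Do not crush the cardboard in, shove or lift the carton, or disturb anything else, and finish clear of the carton.

Things in the scene. Friction and masses are not known exactly. Their poses are not given: they have to be found in the camera images.
- carton: closed brown cardboard shipping carton, 170 mm (its x) by 294 mm (its y) by 140 mm high, 2 to 4 kg, standing loose on the table. Origin: centre of its underside; z up. Its y axis runs along the taped seam towards the LEFT end, turned at most 0.35 rad from world +y; its right end wall faces its own -y.
- top_panel (a joint): how far the carton's cardboard top (with the tape on it) is pushed in, m: 0 at rest, growing downwards, at most 0.015. The top gives evenly, wherever it is pressed, about 1 mm for every 1.5 N, and springs back. Pushed in by 10 mm the carton counts as crushed.
- end_panel (a joint): how far the carton's right end wall (with the tape's tail on it) is pushed in, m: 0 at rest, growing inwards (carton +y), at most 0.014. It gives about 1 mm for every 1.5 N and springs back. Pushed in by 10 mm the carton counts as crushed.
- tape_1: 1st of seven equal lengths of the one straight yellow tape, 60 mm wide (carton x), that runs along the middle of the carton's top from end to end. This is the LEFT end piece: 42 mm long (carton y). Origin: centre of its upper face, 141.5 mm above the table and 1.5 mm proud of the cardboard; axes as the carton's (z up, y to the left end). The tape's very end, at the carton's left edge, is 21 mm further along +y.
- tape_2: 2nd length of the tape, 42 mm to the right of tape_1; origin and axes likewise
- tape_3: 3rd length of the tape, 42 mm to the right of tape_2; origin and axes likewise
- tape_4: 4th, middle length of the tape; origin and axes likewise
- tape_5: 5th length of the tape, 42 mm to the right of tape_4; origin and axes likewise
- tape_6: 6th length of the tape, 42 mm to the right of tape_5; origin and axes likewise
- tape_7: 7th, RIGHT end length of the tape; origin and axes likewise. The carton's right edge is 21 mm further along -y.
- tape_tail: the tape's tail, bent down over the right edge onto the upright right end wall: 60 mm wide, reaching 45 mm down from the top. Origin: centre of its outer face, 22.5 mm below the carton's top edge; axes as the carton's, so its face looks to -y. (The tail at the left end is already stuck down.)
- knife: closed orange utility knife, 155 by 20 by 14 mm, lying loose on the carton's top on the tape's far side (carton +x), roughly parallel with it, its middle 58 to 64 mm from the tape's centre line. Origin: centre of its underside. Leave it there.
- dispenser: hand tape dispenser lying on its side on the table to the right, about 170 by 180 mm, 58 mm high, red handle; loose. Origin: on the table under its middle. Leave alone.
- roll: spare roll of yellow tape lying flat, 100 mm across, 48 mm high, at the left front; loose. Origin: centre of its underside. Leave alone.
- yam_1: bent yam 355 mm long, 25 mm thick, lying loose on the table at the left, roughly along world x. Origin: middle of its length, at its underside. Leave alone.
- yam_2: second such yam, beyond the first towards the left. Leave alone.
- cup: pink tea cup with a lid, 80 mm across, 120 mm high, on the table at the right; loose. Origin: centre of its underside. Leave alone.

How it is judged:
By the outcome, as a careful person would: the job done as asked, in the order asked, and still so for the second after the job is handed in, with the robot touching nothing.
It also fails if it takes over 58 s, if anything falls off the work surface, if the arm or the gripper's body presses on something with over 40 N, if the wrist force passes 120 N, or if a joint passes its speed limit or range.

## Working session

There is one attempt and no reset: what is moved stays moved. The work goes in short steps, each a Python script; the robot and the scene stay as the last script left them, time stands still between calls to the robot, and variables do not carry over. Pictures are saved under pics/ and viewed, and the job is handed in when it is done.

```bash
ls; mkdir -p pics
python3 - <<'E'
from bench import *
import cv2,numpy as np
s=state();print(s)
for n in("side","top","wrist"):
    im=get_image(n);cv2.imwrite(f"pics/{n}0.png",im["frame"]);np.savez(f"pics/{n}0.npz",**im)
    print(n,im["camera_matrix"],im["view"])
E
```

```text
pics
{'time': 0.0, 'joint_pos': array([ 1.16835232e+00,  9.18639311e-02,  1.23187754e+00,  1.76826949e-05,
        1.81980004e+00, -5.67044762e-02]), 'dq': array([-0.00099305,  0.00070551, -0.00031978, -0.00018271,  0.00055827,
       -0.00112674]), 'joint_torque': array([-1.01834186e-03, -4.46461415e+01, -4.06442714e+01,  6.96998066e-02,
        2.98254518e-02, -1.62959641e-04]), 'ee_pos': array([0.20322399, 0.56423661, 0.22950854]), 'ee_rot': array([-2.30089921e-04,  1.72007824e-01,  9.85095102e-01, -9.46913143e-04]), 'ft_force': array([-0.38201886,  0.21958848, -0.4656199 ]), 'moment': array([-0.0020097 , -0.02011982,  0.00408087]), 'finger_gap': 0.08788772361887748}
side [[419.66090154   0.         279.20106428]
 [  0.         419.66090154 200.79951413]
 [  0.           0.           1.        ]] [[ 0.96566198 -0.25933571 -0.0155539  -0.46408652]
 [ 0.20765     0.73445412  0.64611038 -0.18571708]
 [-0.15613586 -0.627154    0.76308548 -1.19216359]
 [ 0.          0.          0.          1.        ]]
top [[385.26353516   0.         276.76551904]
 [  0.         385.26353516 215.2396596 ]
 [  0.           0.           1.        ]] [[ 9.15943756e-04 -9.99994683e-01  3.12965994e-03 -1.28111185e-02]
 [ 9.73330085e-01  1.60947904e-03  2.29403475e-01 -5.28551647e-01]
 [-2.29407293e-01  2.83607149e-03  9.73326384e-01 -1.16205736e+00]
 [ 0.00000000e+00  0.00000000e+00  0.00000000e+00  1.00000000e+00]]
wrist [[296.78786345   0.         281.7903887 ]
 [  0.         296.78786345 211.62191782]
 [  0.           0.           1.        ]] [[ 0.33882497  0.94084794 -0.00167246 -0.59951248]
 [-0.90214487  0.3243813  -0.28444931  0.0349955 ]
 [-0.26708103  0.09788734  0.95868962 -0.39287392]
 [ 0.          0.          0.          1.        ]]
```

View pics/top0.png

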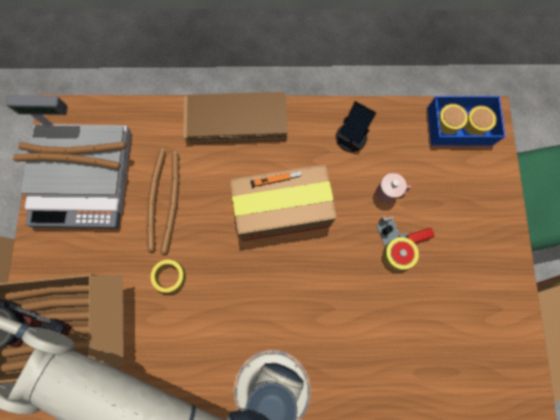

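View pics/side0.png

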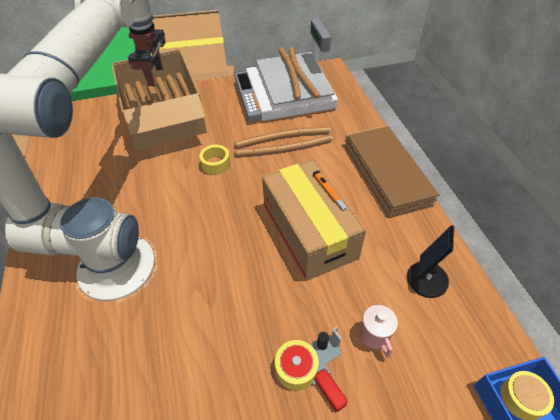

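The top view shows the carton at about (283,200), with the tape from (233,207) to (332,192) and the knife at (275,180), beyond the tape. The dispenser is at (403,245), the cup at (393,186). The side view shows the tail hanging over the right end at about (335,245). Next I'll measure the tape.

```bash
cat > h.py <<'E'
import numpy as np,cv2
def cloud(d):
    K=d["camera_matrix"];V=d["view"];z=d["depth"].astype(float)
    v,u=np.mgrid[:z.shape[0],:z.shape[1]]
    p=np.stack([(u-K[0,2])/K[0,0]*z,-(v-K[1,2])/K[1,1]*z,-z],-1)
    return (p-V[:3,3])@V[:3,:3]
def proj(d,P):
    K=d["camera_matrix"];V=d["view"];c=np.atleast_2d(P)@V[:3,:3].T+V[:3,3]
    return np.stack([K[0,0]*c[:,0]/-c[:,2]+K[0,2],K[1,1]*-c[:,1]/-c[:,2]+K[1,2]],1)
E
python3 - <<'E'
from h import *
for n in("top","side"):
    d=dict(np.load(f"pics/{n}0.npz"));P=cloud(d)
    hsv=cv2.cvtColor(d["frame"],cv2.COLOR_BGR2HSV)
    m=(hsv[...,0]>22)&(hsv[...,0]<35)&(hsv[...,1]>130)&(hsv[...,2]>110)&(abs(P[...,2]-.1415)<.008)&(abs(P[...,0]-.5)<.2)&(abs(P[...,1])<.25)
    m2=(abs(P[...,2]-.14)<.008)&(abs(P[...,0]-.5)<.25)&(abs(P[...,1])<.22)
    for mm in(m,m2):
        q=P[mm];r=cv2.minAreaRect(q[:,:2].astype(np.float32)*1000);print(n,mm.sum(),np.median(q[:,2]),r,cv2.boxPoints(r).round())
    # other objects with heights
    o=(P[...,2]>.02)&(P[...,0]>.25)&(P[...,0]<.8)&(abs(P[...,1])<.5)&(d["depth"]>0)
    k,l,st,ce=cv2.connectedComponentsWithStats(o.astype(np.uint8))
    for i in range(1,k):
        if st[i,4]>30:
            q=P[l==i];print("  ",st[i,4],q.min(0).round(3),q.max(0).round(3))
s=dict(np.load("pics/side0.npz"))
cv2.imwrite("pics/sidec.png",cv2.resize(s["frame"][150:290,240:380],None,fx=4,fy=4,interpolation=cv2.INTER_CUBIC))
E
```

```text
top 22 0.1396189660654408 ((542.181640625, 116.99812316894531), (49.368186950683594, 4.885693550109863), 9.27243423461914) [[517. 115.]
 [518. 111.]
 [567. 119.]
 [566. 123.]]
top 5100 0.13916338132658024 ((562.5289306640625, -27.9237060546875), (171.7344207763672, 297.5224304199219), 9.242305755615234) [[ 454.  105.]
 [ 502. -189.]
 [ 671. -161.]
 [ 623.  133.]]
   237 [ 0.774 -0.306  0.052] [ 0.8   -0.24   0.174]
   540 [0.544 0.474 0.02 ] [0.8   0.5   0.115]
   534 [0.419 0.373 0.02 ] [0.769 0.417 0.033]
   545 [0.413 0.32  0.02 ] [0.759 0.363 0.031]
   6032 [ 0.455 -0.187  0.02 ] [0.669 0.131 0.159]
   649 [ 0.58  -0.445  0.021] [ 0.66  -0.339  0.122]
   42 [ 0.515 -0.383  0.021] [ 0.526 -0.349  0.06 ]
   80 [ 0.474 -0.379  0.02 ] [ 0.5   -0.353  0.057]
   1091 [ 0.361 -0.5    0.02 ] [ 0.495 -0.354  0.061]
   467 [0.29  0.28  0.021] [0.388 0.38  0.054]
   978 [0.25  0.427 0.121] [0.335 0.5   0.182]
side 1865 0.14249904900743224 ((564.2942504882812, -33.28028869628906), (62.358089447021484, 297.4888916015625), 9.524676322937012) [[ 509.  108.]
 [ 558. -185.]
 [ 620. -175.]
 [ 570.  119.]]
side 5017 0.14159580725199467 ((565.373779296875, -31.214218139648438), (172.4473114013672, 301.1710205078125), 9.470340728759766) [[ 456.  103.]
 [ 505. -194.]
 [ 675. -166.]
 [ 626.  132.]]
   234 [0.593 0.467 0.075] [0.8   0.5   0.117]
   830 [0.25  0.422 0.02 ] [0.338 0.5   0.183]
   593 [0.537 0.487 0.02 ] [0.8   0.5   0.066]
   430 [0.421 0.363 0.02 ] [0.773 0.412 0.032]
   459 [0.414 0.311 0.02 ] [0.764 0.355 0.033]
   522 [0.293 0.271 0.02 ] [0.391 0.376 0.054]
   7568 [ 0.457 -0.192  0.02 ] [0.673 0.125 0.16 ]
   276 [ 0.777 -0.312  0.057] [ 0.8   -0.253  0.168]
   1307 [ 0.583 -0.45   0.02 ] [ 0.663 -0.345  0.124]
   97 [ 0.517 -0.387  0.02 ] [ 0.53  -0.355  0.058]
   152 [ 0.477 -0.385  0.02 ] [ 0.503 -0.359  0.06 ]
   2148 [ 0.363 -0.5    0.02 ] [ 0.494 -0.359  0.065]
```

View pics/wrist0.png

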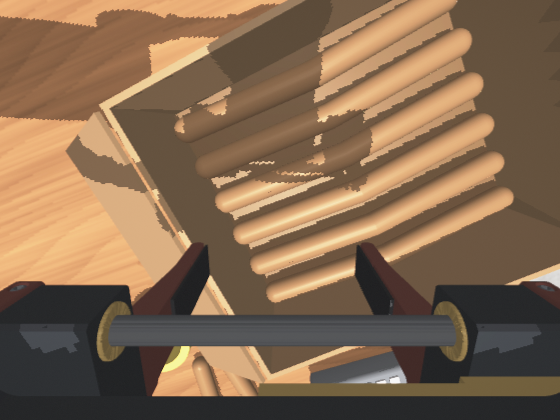

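Both cameras agree: the carton's centre is at about (0.564, -0.030), yaw about 0.163 rad, and its size and height match what was given. I'll define carton-frame helpers, close the gripper and move above the left end.

```bash
cat >> h.py <<'E'
from scipy.spatial.transform import Rotation as R
YAW=0.163;C=np.array([.564,-.030,0])
ex=np.array([np.cos(YAW),np.sin(YAW),0]);ey=np.array([-np.sin(YAW),np.cos(YAW),0]);ez=np.array([0,0,1.])
def W(x,y,z): return C+x*ex+y*ey+z*ez
def Q(th=0):
    z=-np.cos(th)*ez+np.sin(th)*ey
    q=R.from_matrix(np.stack([np.cross(ex,z),ex,z],1)).as_quat()
    return q[[3,0,1,2]]
def ft(n=5):
    from bench import state,hold
    f=[]
    for _ in range(n): hold(.02); f.append(state()["ft_force"])
    return np.mean(f,0)
E
python3 - <<'E'
from bench import *
from h import *
s=state()
for y,z,th in((.139,.25,0),(.139,.15,0),(-.14,.15,0),(-.21,.2,.65),(-.16,.12,.65)): print(inverse_kinematics(W(0,y,z),Q(th)))
p=s["ee_pos"];move_l([p[0],p[1],.34],.25);close()
move_to(W(0,.139,.23),Q());hold(.2)
s=state();print(s["time"],s["ee_pos"],W(0,.139,.23),s["finger_gap"],ft())
move_l(W(0,.139,.165),.15);hold(.2);s=state();print(s["time"],s["ee_pos"],W(0,.139,.165),ft())
for n in("side","wrist"):
    im=get_image(n);f=im["frame"];
    if n=="side": f=cv2.resize(f[110:290,210:410],None,fx=4,fy=3.3,interpolation=cv2.INTER_CUBIC)[:600]
    cv2.imwrite(f"pics/{n}1.png",f)
E
```

```text
[ 1.33746711e-01 -3.37494775e-02  1.32359137e+00 -4.44089210e-16
  1.85175076e+00 -2.92532893e-02]
[ 1.33746711e-01 -3.93562901e-02  1.50574662e+00 -4.44089210e-16
  1.67520233e+00 -2.92532893e-02]
[-3.34839264e-01  1.17508637e-01  1.34484904e+00 -4.44089210e-16
  1.67923497e+00 -4.97839264e-01]
[-0.6537418   0.57542623  0.82015419  0.53007291  2.1811431  -0.60474448]
[-0.60713771  0.49343402  1.07148289  0.50084397  2.01089045 -0.65441414]
4.3583 [0.54137253 0.10784814 0.23014599] [0.5414432  0.10715754 0.23      ] 0.0005168766475046732 [-0.0178996   0.35192974 -0.28426892]
5.225 [0.54209334 0.10722655 0.16663718] [0.5414432  0.10715754 0.165     ] [ 0.08495327  0.08549825 -0.00214511]
```

View pics/side1.png

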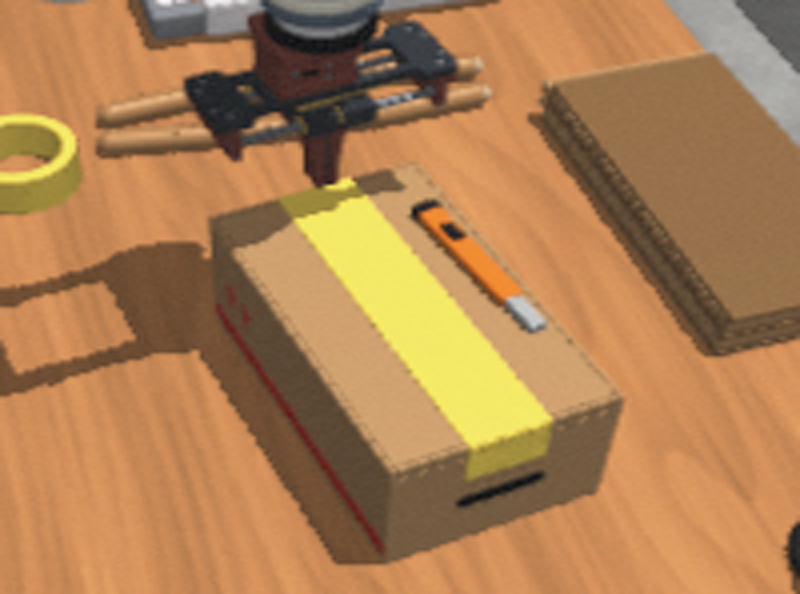

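View pics/wrist1.png

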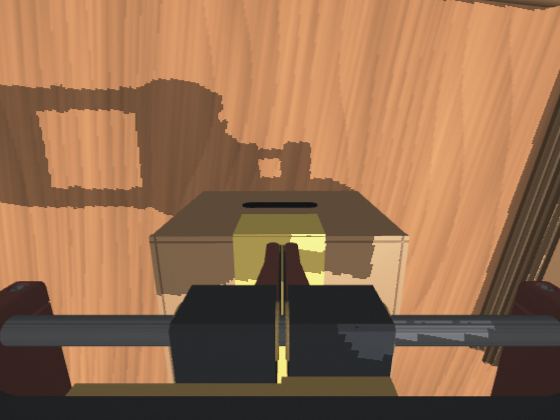

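The side view shows the closed tips over the tape's left end, around (325,180) in the crop. In the wrist view the tips at column 281 are centred on the tape, which spans columns 234–326. The tail is on the right wall, at (508,452) in the side crop. Next I'll come down until I feel light contact.

Run:
```python
from bench import *
from h import *
b=ft(10);print("bias",b)
move_l(W(0,.141,.1535),.06);hold(.1);print(state()["time"],state()["ee_pos"],ft()-b)
z=.1535
while z>.143:
    z-=.001;move_l(W(0,.141,z),.02)
    f=ft(5)-b;print(round(z,4),state()["ee_pos"].round(4),f.round(2),round(state()["time"],2))
    if f[2]>1.3:break
np.save("bias.npy",b)
```

```text
bias [ 0.10655123  0.08322205 -0.1653938 ]
6.0167 [0.54104341 0.10914749 0.15337128] [ 0.06732249 -0.30840593  0.0564083 ]
0.1525 [0.5411 0.1091 0.1526] [ 0.32 -0.14  0.21] 6.43
0.1515 [0.5411 0.1091 0.1515] [-0.08 -0.11  0.05] 6.77
0.1505 [0.5411 0.1091 0.1504] [0.39 0.1  0.06] 7.1
0.1495 [0.5411 0.1091 0.1495] [ 0.22 -0.05  0.54] 7.43
0.1485 [0.5412 0.1092 0.1487] [ 0.05 -0.22  1.28] 7.77
0.1475 [0.5412 0.1092 0.1478] [0.04 0.44 3.  ] 8.1
```

Run:
```python
from bench import *
from h import *
b=np.load("bias.npy");z=.1478
for y in np.arange(.126,-.12,-.021).tolist()+[-.126,-.132,-.137,-.141]:
    move_l(W(0,y,z),.05)
    f=ft(3)-b;s=state();l=(s["ee_pos"]-C)@np.stack([ex,ey,ez],1)
    print(round(y,3),round(z,4),l.round(4),"f",f.round(2),"fy",round(f@ey,2),round(s["time"],2))
    if f[2]<1.6:z-=.0003
    if f[2]>3:z+=.0004
    if abs(f@ey)>4 or f[2]>6:print("STOP");break
im=get_image("side");cv2.imwrite("pics/side2.png",cv2.resize(im["frame"][110:290,210:410],None,fx=4,fy=3.3,interpolation=cv2.INTER_CUBIC))
cv2.imwrite("pics/wrist2.png",get_image("wrist")["frame"])
```

```text
0.126 0.1478 [-0.      0.1251  0.1478] f [ 0.22 -2.07  1.86] fy -2.07 8.6
0.105 0.1478 [0.     0.1043 0.1478] f [ 0.37 -2.07  2.1 ] fy -2.1 9.22
0.084 0.1478 [-0.      0.0833  0.1478] f [ 0.29 -2.34  2.51] fy -2.35 9.83
0.063 0.1478 [0.     0.0623 0.1478] f [-0.23 -1.47  2.34] fy -1.42 10.45
0.042 0.1478 [-0.      0.0413  0.1479] f [ 0.12 -2.28  1.52] fy -2.27 11.07
0.021 0.1475 [-0.      0.0202  0.1476] f [ 0.41 -2.3   3.23] fy -2.34 11.68
-0.0 0.1479 [-0.     -0.0007  0.1479] f [-0.4  -1.77  2.77] fy -1.68 12.3
-0.021 0.1479 [-0.     -0.0217  0.1479] f [-0.2  -1.94  1.8 ] fy -1.88 12.92
-0.042 0.1479 [-0.     -0.0427  0.148 ] f [-0.13 -1.84  2.51] fy -1.8 13.53
-0.063 0.1479 [-0.     -0.0637  0.148 ] f [-0.14 -1.91  2.11] fy -1.86 14.15
-0.084 0.1479 [-0.     -0.0847  0.148 ] f [-0.19 -1.96  2.08] fy -1.91 14.77
-0.105 0.1479 [-0.     -0.1057  0.148 ] f [-0.19 -1.32  2.03] fy -1.27 15.38
-0.126 0.1479 [-1.000e-04 -1.267e-01  1.479e-01] f [ 0.23 -1.61  1.69] fy -1.62 16.0
-0.132 0.1479 [-0.     -0.1324  0.1479] f [-0.11 -1.35  2.09] fy -1.31 16.32
-0.137 0.1479 [-0.     -0.1373  0.1479] f [-0.01 -0.74  2.49] fy -0.73 16.62
-0.141 0.1479 [-0.     -0.1412  0.1479] f [-0.51 -0.6   2.33] fy -0.51 16.92
```

View pics/side2.png

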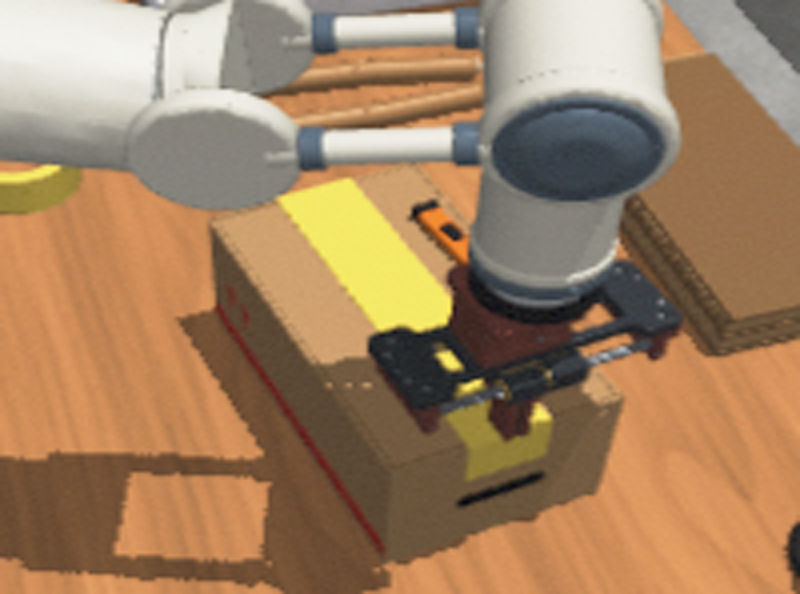

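View pics/wrist2.png

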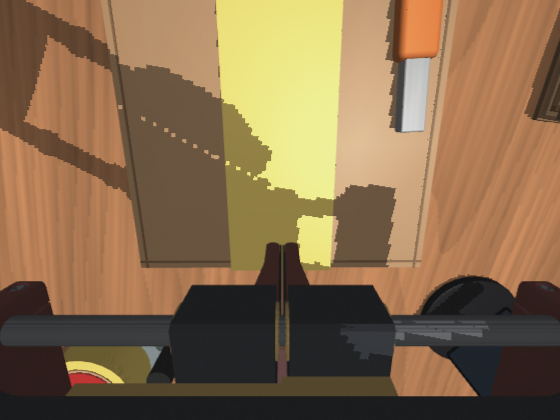

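The stroke held about 2–3 N all the way. The tips now overlap the right edge, which is at row 266 in the wrist view with the tips at (283,245), and the carton's corner hasn't moved in the side view. Next I'll lift, tilt and approach the tail.

Run:
```python
from bench import *
from h import *
move_l(W(0,-.143,.19),.1)
move_l(W(0,-.215,.20),.15,orientation=Q(.6))
move_l(W(0,-.195,.1185),.12)
hold(.3);b=ft(10);np.save("bias2.npy",b);s=state();print(s["time"],b,(s["ee_pos"]-C)@np.stack([ex,ey,ez],1))
move_l(W(0,-.170,.1185),.06);hold(.1);print((ft()-b).round(2),state()["time"])
im=get_image("side");cv2.imwrite("pics/side3.png",cv2.resize(im["frame"][110:290,210:410],None,fx=4,fy=3.3,interpolation=cv2.INTER_CUBIC))
im=get_image("wrist");cv2.imwrite("pics/wrist3.png",im["frame"])
print(proj(im,[W(-.03,-.1485,.14),W(.03,-.1485,.14),W(-.03,-.1485,.0955),W(.03,-.1485,.0955)]).round())
```

```text
19.6583 [-0.11580053 -0.08942563  0.21294141] [ 3.01541148e-06 -1.95142266e-01  1.18554568e-01]
[ 0.04  0.14 -0.57] 20.4083
[[226. 220.]
 [338. 220.]
 [237. 239.]
 [326. 239.]]
```

View pics/side3.png

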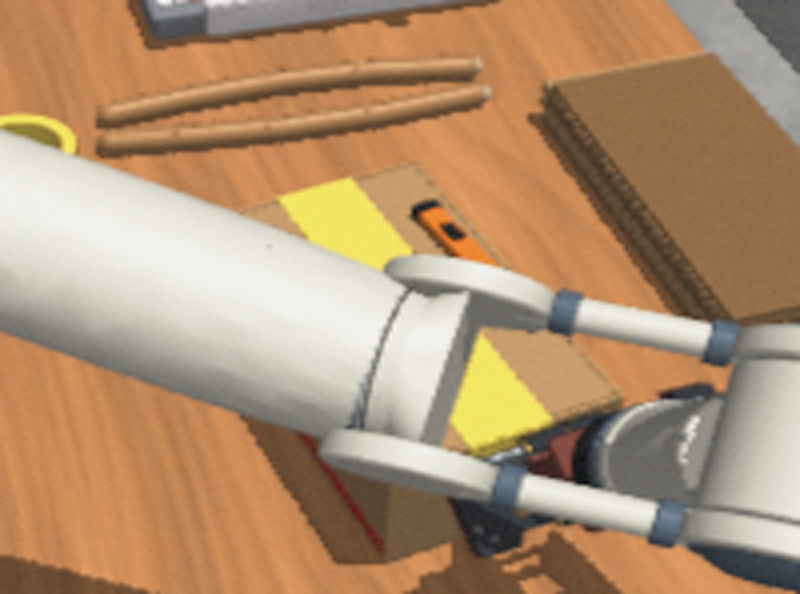

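View pics/wrist3.png

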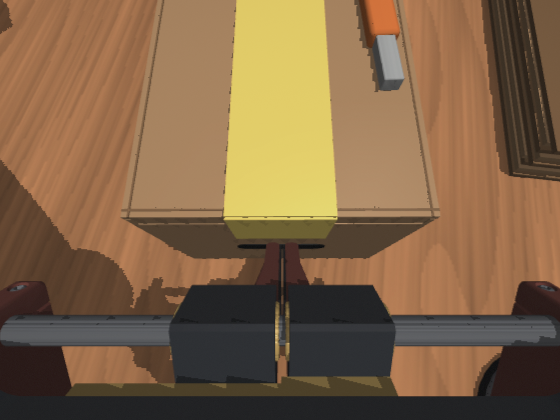

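The wrist view shows the tail at about (225–337, 218–240), matching the predicted corners, so the carton hasn't moved. The tips at (283,245) are lined up with it. Now the press.

Run:
```python
from bench import *
from h import *
b=np.load("bias2.npy");M=np.stack([ex,ey,ez],1)
y=-.168
def rep(t):
    f=(ft(5)-b)@M;s=state();print(t,((s["ee_pos"]-C)@M).round(4),"f",f.round(2),round(s["time"],2));return f
while y<-.146:
    y+=.001;move_l(W(0,y,.1185),.03);f=rep(round(y,4))
    if f[1]<-2.7:break
hold(.8);f=rep("held")
im=get_image("wrist");cv2.imwrite("pics/wrist4.png",im["frame"])
np.save("y.npy",y)
```

```text
-0.167 [ 0.     -0.167   0.1185] f [ 0.29  0.25 -0.51] 20.84
-0.166 [-0.     -0.166   0.1185] f [ 0.03 -0.02 -0.25] 21.18
-0.165 [ 0.     -0.165   0.1185] f [-0.2   0.02  0.34] 21.51
-0.164 [ 0.     -0.164   0.1185] f [ 0.19 -0.11  0.27] 21.84
-0.163 [-0.     -0.163   0.1185] f [ 0.59 -0.02 -0.15] 22.18
-0.162 [-0.     -0.1621  0.1185] f [ 0.13 -0.59 -0.45] 22.51
-0.161 [-0.     -0.1612  0.1185] f [ 0.36 -1.96 -0.68] 22.84
-0.16 [-0.     -0.1602  0.1185] f [-0.55 -2.64 -0.03] 23.18
-0.159 [-0.     -0.1592  0.1185] f [-0.43 -4.38  0.  ] 23.51
held [-0.     -0.159   0.1185] f [-0.2  -4.44 -0.36] 24.39
```

View pics/wrist4.png

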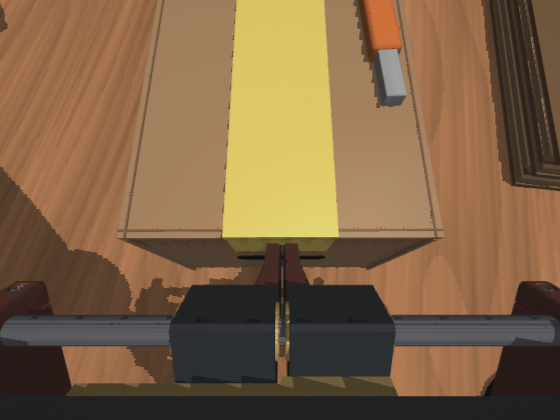

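Contact came at the expected depth and the force rises along the panel's stiffness, so the carton isn't sliding. I'll back off, press either side of the tail's middle lightly, then retreat and check.

Run:
```python
from bench import *
from h import *
b=np.load("bias2.npy");M=np.stack([ex,ey,ez],1)
def rep(t):
    f=(ft(5)-b)@M;s=state();print(t,((s["ee_pos"]-C)@M).round(4),"f",f.round(2),round(s["time"],2));return f
move_l(W(0,-.168,.1185),.04)
for x in(-.017,.017):
    move_l(W(x,-.168,.1185),.06);move_l(W(x,-.1600,.1185),.02);hold(.3);rep(x);move_l(W(x,-.168,.1185),.04)
move_l(W(0,-.195,.1185),.1)
move_l(W(0,-.215,.22),.15)
move_l(W(-.05,-.23,.33),.2);hold(.2);rep("end")
for n in("side","top"):
    im=get_image(n);np.savez(f"pics/{n}5.npz",**im)
    cv2.imwrite(f"pics/{n}5.png",im["frame"])
    P=cloud(im);m2=(abs(P[...,2]-.14)<.008)&(abs(P[...,0]-.5)<.25)&(abs(P[...,1])<.22)
    print(n,cv2.minAreaRect(P[m2][:,:2].astype(np.float32)*1000))
```

```text
-0.017 [-0.0169 -0.1601  0.1185] f [ 0.57 -2.96 -0.34] 26.18
0.017 [ 0.0169 -0.1601  0.1186] f [-0.93 -2.99  0.22] 28.18
end [-0.0498 -0.2297  0.3287] f [ 0.13  0.04 -0.36] 30.88
side ((589.8056640625, -52.10969543457031), (318.1159973144531, 145.832763671875), 67.26409149169922)
top ((562.32666015625, -27.699600219726562), (171.79849243164062, 296.95904541015625), 9.530738830566406)
```

View pics/side5.png

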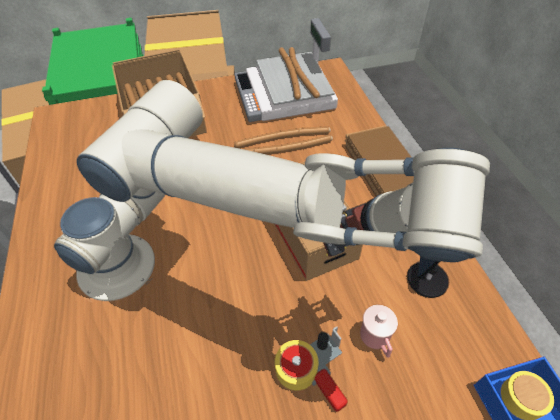

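View pics/top5.png

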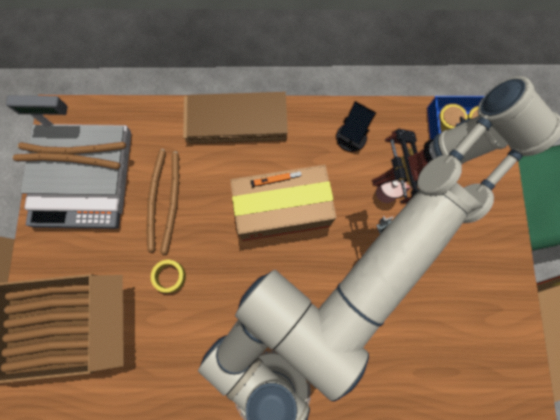

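In the top view the carton (centre 562.3, -27.7 mm; before 562.5, -27.9) and the knife at (275,180) are where they were. The cup and dispenser are at the same pixels in the side view, (380,325) and (298,365). The arm is clear of everything.

```bash
python3 -c "
from bench import *
job_done();print(state()['time'])"
```

```text
the job is handed in; nothing more can be done
the job is handed in; nothing more can be done
```

I stroked the whole tape from the left end to the right end, then pressed its tail flat on the right end wall and handed the job in at about 31 s.

- **Stroke:** the closed fingertips ran along the tape's middle with about 1.5–3.2 N at each of the points sampled, so the top went in about 2 mm. The tips overlapped the carton's edge at both ends.
- **Tail:** I pressed it at its middle with 4.4 N (about 3 mm in) and held for 0.8 s. I then pressed lightly 17 mm to each side with about 3 N, and backed away.
- **Last checks:** the top camera put the carton within 0.3 mm and 0.3° of where it started, which is within measurement noise. The knife, cup, dispenser, roll and yams looked undisturbed, and the arm was well clear with no contact force.
- **Check that did not work:** the final carton measurement from the side camera was unusable because the arm blocked its view, so the carton's final position rests on the top camera alone.

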